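# Trace the drying crack of a tree slice

### The job

Show the visitors the drying crack in the big sawn tree slice: with the two fingertips closed together and pointing down, slowly trace along it from its open end at the bark, round the bend by the knot, to the pith in the middle, keeping the fingertips just above the wood, within a centimetre, all the way. Finish with the fingertips resting lightly on the pith: the program ends while they still touch it. Only touch, do not press hard: the slice, the loupe standing on it and the things round it stay where they are.

Things in the scene. Friction and masses are not known exactly. Their poses are not given: they have to be found in the camera images.
- slice: Sawn tree slice lying flat and loose: 250 mm across, 34 mm thick, 1 kg, dark bark, ringed top. Origin: middle of its underside, below the pith; z up. A drying crack, an open gap 9 mm wide narrowing to 3, runs in its top from the bark at its own +x to the pith, bowed 25 mm to +y round a knot. Points crack_0..4 and the pith follow it in steps of 24 mm; straight legs between them stay within 5 mm of it.
- crack_0 (a point): Start of the crack: its wide open end, some 13 mm inside the bark's inner edge. Its position is on the upper face of the wood, in the middle of the crack.
- crack_1 (a point): Second point of the crack, about a fifth of the way to the pith. Its position is on the upper face of the wood, in the middle of the crack.
- crack_2 (a point): Third point of the crack, in the bend beside the knot. Its position is on the upper face of the wood, in the middle of the crack.
- crack_3 (a point): Fourth point of the crack, beyond the knot. Its position is on the upper face of the wood, in the middle of the crack.
- crack_4 (a point): Fifth point of the crack, the last before the pith. Its position is on the upper face of the wood, in the middle of the crack.
- pith: The pith, where the crack ends: a dark round spot 16 mm across in the middle of the slice, standing 2.5 mm above the wood around it (36.5 mm above the table). It is spongy: it gives up to 2 mm under a fingertip, 4 N per mm, and springs back; the wood is hard. Origin: the centre of its upper face.
- loupe: A round stand magnifier, 38 mm across and 30 mm high, black with a clear foot, standing loose on the slice some 60 to 80 mm from the pith on the side away from the crack. Leave it alone. Origin: the centre of its underside.
- petri_dish: A closed flat clear petri dish, 93 mm across, 17 mm high, loose on the table by the slice. Leave it alone. Origin: the centre of its underside.
- birch_log: A short white birch log standing on end, 58 mm across, 95 mm high, loose on the table by the slice. Leave it alone. Origin: the centre of its underside.
- bottle: A small brown bottle with a white cap, 44 mm across, 110 mm high, standing loose on the table by the slice. Leave it alone. Origin: the centre of its underside.

How it is judged (in metres and radians):
On the way, in this order (a step that is already met when the one before it is completed fails the run):
1. the fingertips pass over the crack at the crack's open end, just inside the bark (within 10 mm to the side, within about 15 mm of the wood) (horizontal distance between the grasp point and crack_0 below 0.01 m and z of the grasp point in the frame of slice below 0.07 m and (angle between the grasp point's own z axis and vertical below 0.45 rad or angle between the grasp point's own z axis and vertical above 2.69 rad)), for 0.06 s.
2. the fingertips pass over the crack a fifth of the way along (within 10 mm to the side, within about 15 mm of the wood) (horizontal distance between the grasp point and crack_1 below 0.01 m and z of the grasp point in the frame of slice below 0.07 m and (angle between the grasp point's own z axis and vertical below 0.45 rad or angle between the grasp point's own z axis and vertical above 2.69 rad)), for 0.06 s.
3. the fingertips pass over the crack two fifths of the way along (within 10 mm to the side, within about 15 mm of the wood) (horizontal distance between the grasp point and crack_2 below 0.01 m and z of the grasp point in the frame of slice below 0.07 m and (angle between the grasp point's own z axis and vertical below 0.45 rad or angle between the grasp point's own z axis and vertical above 2.69 rad)), for 0.06 s.
4. the fingertips pass over the crack three fifths of the way along (within 10 mm to the side, within about 15 mm of the wood) (horizontal distance between the grasp point and crack_3 below 0.01 m and z of the grasp point in the frame of slice below 0.07 m and (angle between the grasp point's own z axis and vertical below 0.45 rad or angle between the grasp point's own z axis and vertical above 2.69 rad)), for 0.06 s.
5. the fingertips pass over the crack four fifths of the way along (within 10 mm to the side, within about 15 mm of the wood) (horizontal distance between the grasp point and crack_4 below 0.01 m and z of the grasp point in the frame of slice below 0.07 m and (angle between the grasp point's own z axis and vertical below 0.45 rad or angle between the grasp point's own z axis and vertical above 2.69 rad)), for 0.06 s.
At the end, for the whole second after the job is handed in: Crack points 0 to 4 passed in order (10 mm to the side, fingertips within 15 mm of the wood, pointing down within 25 degrees, slower than 0.2 m/s). At the end the fingertips press the pith (0.3 to 25 N), within 10 mm of its centre; slice moved under 10 mm, other things under 12 mm (contact force between the fingers and pith above 0.3 N and contact force between the fingers and slice below 25 N and horizontal distance between the grasp point and pith below 0.01 m and (angle between the grasp point's own z axis and vertical below 0.45 rad or angle between the grasp point's own z axis and vertical above 2.69 rad) and distance of slice from where it was at the start of the episode below 0.01 m and linear speed of slice below 0.02 m/s and distance of each of loupe, petri_dish, birch_log, bottle from where it was at the start of the episode below 0.012 m); the arm keeps its last pose, push and grip.
It fails at once if the slice is pressed harder than 40 N (contact force between the fingers and slice above 40 N).
It fails at once if the slice is shifted by more than 10 mm, tipped or lifted (distance of slice from where it was at the start of the episode above 0.01 m or angle between slice's own z axis and vertical above 0.08 rad).
It fails at once if the loupe on the slice is moved by more than 12 mm or tipped over (distance of loupe from where it was at the start of the episode above 0.012 m or angle between loupe's own z axis and vertical above 0.3 rad).
It fails at once if the petri dish, the birch log or the bottle is moved by more than 12 mm or tipped over (distance of any of petri_dish, birch_log, bottle from where it was at the start of the episode above 0.012 m or angle between any of petri_dish, birch_log, bottle's own z axis and vertical above 0.3 rad).
It also fails if it takes over 35 s, if anything falls off the work surface, if the arm or the gripper's body presses on something with over 40 N, if the wrist force passes 120 N, or if a joint passes its speed limit or range.

### The arm

A 7-joint arm with a two-finger parallel gripper is mounted at the origin on the work surface. World frame = base frame: x ahead of the robot, y to its left, z up, the work surface at z = 0. Lengths are in mm, angles in rad, forces in N, time in s.
With the tool pointing down it reaches from about 425 to 875 mm from the base axis. Payload 9.9 kg.
Tool frame: the origin (TCP) lies midway between the tips of the shut fingers; the grasp point (between the pads) lies 19 mm behind it (arm.grasp_offset is the z of the grasp point in the tool frame, in mm); z points along the fingers, y is the line along which they close (so a half turn about z gives the same grasp; the last joint's range is limited). The gripper opens to 85 mm and grips with 20 to 120 N. Pads are 22 mm wide; open, the fingers measure 114 mm over their backs; the gripper's body (76 mm by 85 mm) begins 54 mm behind the grasp point. The pads swing forward as they close: fully open they stand 13 mm farther back than shut.
Start: joints at [1.128, 0.576, 0.025, 1.437, -0.015, 1.129, -0.057], TCP at [237.031, -632.017, 231.289] pointing down, gripper open.
Joint ranges: [-2.76, 2.76], [-0.34, 2.15], [-1.52, 1.57], [0.19, 2.46], [-1.09, 4.23], [0.17, 1.99], [-2.82, 2.82]. Speed limits (rad/s): [2.22, 2.22, 3.01, 3.01, 3.14, 3.14, 3.14].

### API

Orientations are given as a 3x3 rotation matrix whose columns are the frame's x, y, z axes.
In Python, from plant import arm gives the robot as it stands. The module is installed in compiled form; this text tells all that it offers.
- The arm moves only by the shell command python3 -m inch 'ROWS' [FORCE]. ROWS is JSON, a list of rows, each a list of 7 numbers: the shift along the tool's x, y, z in mm, then the turn, a rotation vector about the tool's x, y, z in degrees, then the opening, from 0 (shut) to 1 (fully open). In form: [[dx, dy, dz, wx, wy, wz, jaw], ...]. A call has exactly 5 rows; each row is the pose to reach, as a shift and turn from the pose commanded when the call began, along the tool's axes at that moment; what a row does not reach only later rows make up. A row lasts 1/8 s, in which the tool goes at most 62.5 mm and 10.7 degrees, less where a joint would pass 70% of its speed; a pose out of reach is approached as far as the arm can. A call with a gripper value outside its range is refused whole. The fingers move at their own pace and stop on an object; FORCE is the grip in N (left out, the last holds). Time passes only in rows, so rows that repeat a pose let the fingers close, or fill a call up. It gives the time, the measured TCP pose, the force, the opening and the grip force at its end, in the units of the state.
- arm.sense(): the state, without advancing time (a new reading comes with each control period).
- arm.read_camera(name): name is "scene" or "top"; returns a dict with "image" (480x640x3 uint8, red, green, blue), "mtx" (3x3 intrinsics, pixels), "k1" (the pictures are not rectified: a ray, as slopes to the right and down, at radius r is drawn at 1 + k1 r^2 times it, then the intrinsics apply), "R" (3x3) and "t" (3): a world point X has camera coordinates R X + t. Camera axes: x right, y down, z forward; pixel columns grow to the right and rows downward; lengths in mm; the calibration is good to about 2 mm. A picture is of the moment at which its call begins. There is no depth.
- arm.close_job(): hands the job in; it is judged then, once.
The state is a dict: "time": time; "joints": joint angles; "joint_velocities": joint speeds; "tau": joint torques, N m; "eef_pos": TCP position; "tcp_rot": TCP orientation; "wrist_force": force on the tool from outside, world axes, zero at the start; "ft_torque": the same for the moment, N m; "gripper_width": finger opening in mm; "gripper_force": force on a finger pad.
Only numpy, scipy, OpenCV 4.12 (cv2) and the standard library are available. Lean on these libraries where they do the work, as an engineer would, in place of code of your own. Each camera call takes 0.05 s, during which the arm holds its last target. There are 200 camera calls.

## Working session

There is one attempt and no reset: what is moved stays moved. The work goes in short steps, Python scripts to look and compute and a shell command to move; the robot and the scene stay as the last step left them, time stands still between calls to the robot, and variables do not carry over. Pictures are saved under pics/ and viewed, at most 10 in all, crops included, and the job is handed in when it is done.

```bash
mkdir -p pics; cat > h.py <<'E'
import numpy as np, cv2
from plant import arm
def look(n,f):
    c=arm.read_camera(n); cv2.imwrite('pics/'+f+'.png',c['image'][:,:,::-1]); np.savez(f+'.npz',**{k:np.array(c[k]) for k in c}); return c
def px2w(c,u,v,z):
    K=np.array(c['mtx'],float);k=float(c['k1']);d=np.linalg.inv(K)@[u,v,1];r=d[:2].copy();s=r.copy()
    for _ in range(20): s=r/(1+k*(s@s))
    R=np.array(c['R']);t=np.array(c['t']).ravel();o=-R.T@t;w=R.T@np.array([s[0],s[1],1]);return o+w*(z-o[2])/w[2]
def w2px(c,X):
    R=np.array(c['R']);p=R@np.array(X)+np.array(c['t']).ravel();s=p[:2]/p[2];s=s*(1+float(c['k1'])*(s@s));return (np.array(c['mtx'])@[*s,1])[:2]
E
python3 - <<'E'
from h import *
for n in('top','scene'):
    c=look(n,n+'0');print(n,-np.array(c['R']).T@np.array(c['t']).ravel(),c['k1'])
s=arm.sense();print(s['time'],s['eef_pos'],s['tcp_rot'],s['wrist_force'],arm.grasp_offset)
E
```

```text
top [545.07666979  16.04677912 754.3480544 ] -0.08232244296491958
scene [1223.0110649    18.79278703  457.42754781] -0.11082362627295879
0.1 [ 236.89233421 -631.61494531  230.52520227] [[ 9.36310295e-01  3.51173276e-01 -6.02432001e-04]
 [ 3.51173786e-01 -9.36309236e-01  1.40961629e-03]
 [-6.90430759e-05 -1.53139657e-03 -9.99998825e-01]] [ 0.00502383 -0.17028001 -0.87067971] -18.700000000000003
```

View pics/top0.png

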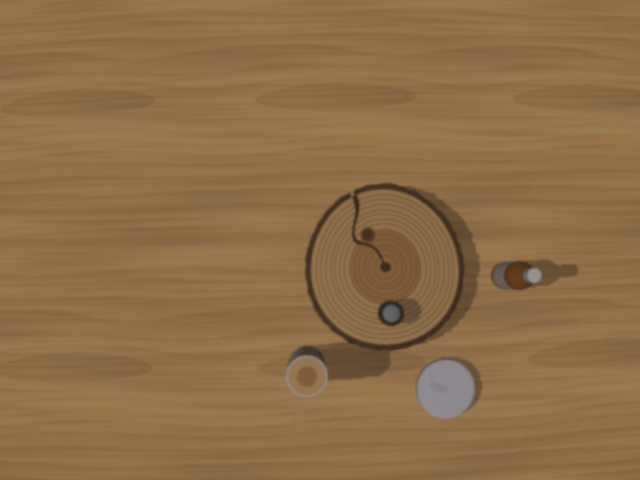

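View pics/scene0.png

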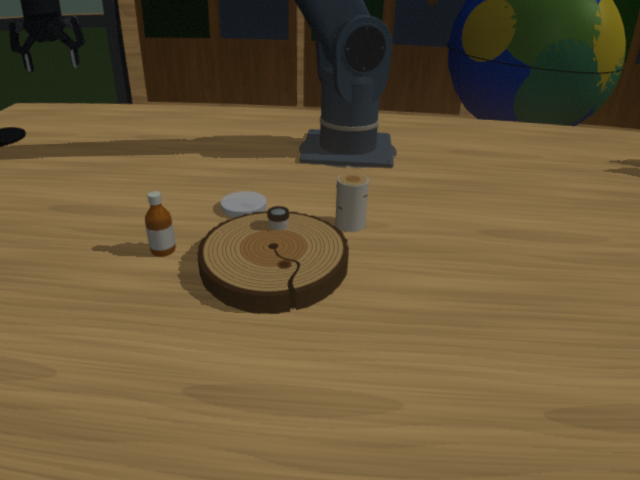

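The top view shows the slice centred at about (385,267). The crack runs from the bark at (354,193) past the knot at (368,235) to the pith. The loupe is at (391,313), the log at (307,375), the dish at (446,388) and the bottle at (520,275). Next I'll enlarge the crack.

```bash
python3 - <<'E'
from h import *
im=cv2.imread('pics/top0.png')[180:290,325:445];cv2.imwrite('pics/crop.png',cv2.resize(im,None,fx=5,fy=5,interpolation=cv2.INTER_CUBIC))
E
```

```text
(no output)
```

View pics/crop.png

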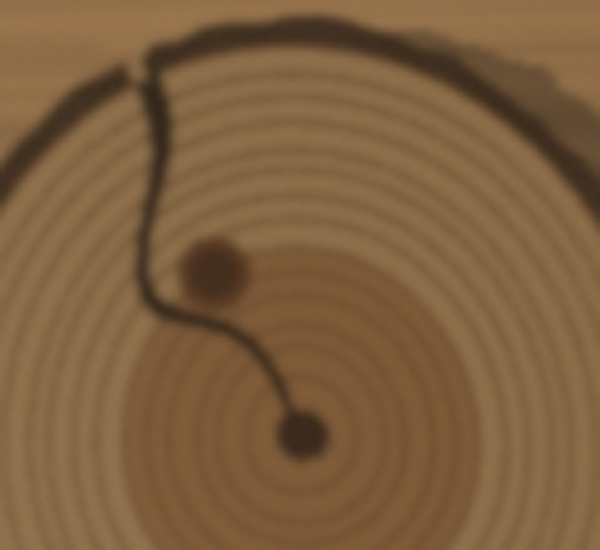

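```bash
cat > m.py <<'E'
from h import *
c=np.load('top0.npz');print(c['mtx'][0,0])
P=[(145,75),(157,105),(162,140),(155,180),(146,220),(142,260),(150,297),(175,314),(210,324),(245,340),(270,370),(293,410),(302,435)]
W=np.array([px2w(c,325+(u+.5)/5-.5,180+(v+.5)/5-.5,34) for u,v in P])[:,:2]
W[-1]=px2w(c,325+302.5/5-.5,180+435.5/5-.5,36.5)[:2]
print(W.round(1)); L=np.r_[0,np.cumsum(np.linalg.norm(np.diff(W[::-1],axis=0),axis=1))];print('len',L[-1],'chord',np.linalg.norm(W[0]-W[-1]))
pts=np.array([[np.interp(l,L,W[::-1,k]) for k in(0,1)] for l in(120,96,72,48,24,0)]);print('pts',pts.round(1),np.linalg.norm(pts-pts[-1],axis=1))
E
python3 - <<'E'
from m import *
for u,v in((306,267),(464,267),(385,184),(385,350)): print(px2w(c,u,v,34)[:2])
c=np.load('scene0.npz');print('scene pith',px2w(c,273,246,36.5),[px2w(c,*p,34)[:2].round() for p in((277,253),(297,263),(293,283),(292,288))])
E
```

```text
473.1669011841405
[[ 669.   -58.5]
 [ 659.6  -61.9]
 [ 648.7  -63.2]
 [ 636.3  -60.7]
 [ 624.   -57.6]
 [ 611.7  -56. ]
 [ 600.2  -58.1]
 [ 594.9  -65.7]
 [ 591.6  -76.4]
 [ 586.5  -87. ]
 [ 577.1  -94.4]
 [ 564.8 -101.1]
 [ 557.  -103.3]]
len 136.61479042622886 chord 120.58215530725153
pts [[ 653.   -62.7]
 [ 629.5  -58.9]
 [ 605.9  -57.1]
 [ 592.2  -74.3]
 [ 578.6  -93.2]
 [ 557.  -103.3]] [104.22502883  84.95572835  67.22503561  45.59171535  23.80900857
   0.        ]
[558.95128249  17.01684679]
[ 553.71514541 -226.72488959]
[ 684.88592848 -107.77943282]
[ 430.77284219 -100.1407862 ]
scene pith [ 557.95303873 -104.82640533   36.5       ] [array([574., -96.]), array([599., -60.]), array([652., -60.]), array([664., -60.])]
```

Pith is at about (557.5,-104), the radii match the 125 mm given, and the bow comes out at 24.7 mm, so the points hold together. I'll move over crack_0 at the current height with the fingers shutting.

```bash
python3 -m inch '[[30,-20,0,0,0,0,0],[70,-46,0,0,0,0,0],[115,-75,0,0,0,0,0],[160,-105,0,0,0,0,0],[205,-134,0,0,0,0,0]]' 30
python3 -m inch '[[45,-29,0,0,0,0,0],[90,-59,0,0,0,0,0],[135,-88,0,0,0,0,0],[180,-118,0,0,0,0,0],[220,-144,0,0,0,0,0]]'
python3 -m inch '[[40,-27,10,0,0,0,0],[80,-52,20,0,0,0,0],[115,-76,35,0,0,0,0],[145,-96,50,0,0,0,0],[164,-108,60,0,0,0,0]]'
```

```text
time: 0.72
eef_pos: [382.6, -432.9, 231.0]
tcp_rot: [[0.936, 0.351, -0.0], [0.351, -0.936, 0.0], [-0.0, -0.001, -1.0]]
wrist_force: [1.5, -0.3, 0.2]
gripper_width: -0.0
gripper_force: 0.0
time: 1.35
eef_pos: [538.2, -220.5, 231.1]
tcp_rot: [[0.936, 0.352, -0.0], [0.352, -0.936, 0.0], [-0.0, -0.0, -1.0]]
wrist_force: [-0.1, -0.7, 0.4]
gripper_width: 0.4
gripper_force: 0.0
time: 1.98
eef_pos: [653.3, -61.7, 170.0]
tcp_rot: [[0.936, 0.353, -0.001], [0.353, -0.936, 0.001], [-0.001, -0.001, -1.0]]
wrist_force: [0.0, 0.3, -0.2]
gripper_width: -0.2
gripper_force: 0.0
```

```bash
python3 -m inch '[[0,0,25,0,0,0,0],[0,0,55,0,0,0,0],[0,0,85,0,0,0,0],[0,0,105,0,0,0,0],[0,0,110,0,0,0,0]]'
python3 - <<'E'
from h import *
c=look('scene','s1');t=look('top','t1');s=arm.sense();print(s['eef_pos'],s['wrist_force'])
a=cv2.resize(c['image'][190:310,190:360,::-1],(680,480),interpolation=cv2.INTER_CUBIC);cv2.imwrite('pics/s1c.png',a)
print('tcp expected px',w2px(c,s['eef_pos']), 'crop',(w2px(c,s['eef_pos'])-[190,190])*4,'c0 crop',(w2px(c,[653,-62.7,34])-[190,190])*4)
E
```

```text
time: 2.6
eef_pos: [652.0, -64.5, 59.9]
tcp_rot: [[0.937, 0.35, -0.003], [0.35, -0.937, -0.0], [-0.003, -0.001, -1.0]]
wrist_force: [-0.1, 0.8, -0.5]
gripper_width: 0.7
gripper_force: 0.0
[652.8505154  -64.33276286  61.18179852] [0.14254461 0.16361313 0.0294567 ]
tcp expected px [289.53607176 267.90381859] crop [398.14428705 311.61527437] c0 crop [403.52310693 373.35245001]
```

View pics/s1c.png

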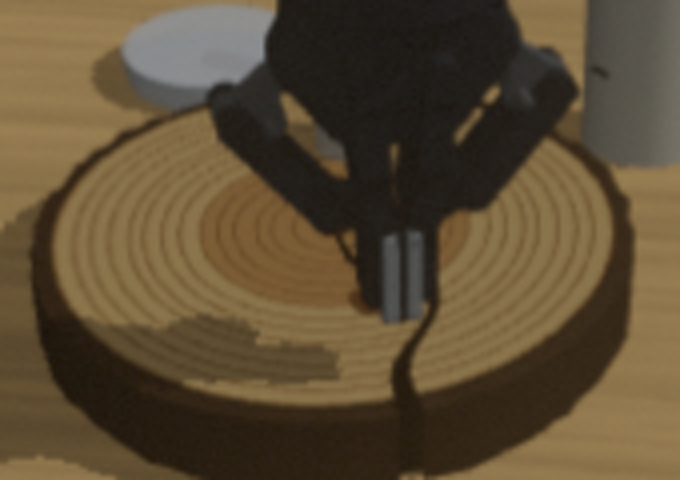

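The scene crop shows the shut fingertips at crop (402,321), close to the expected (398,312). The crack mouth is at (400,375), against a predicted (403,373). I'll lower to 7 mm above the wood and trace.

```bash
python3 -m inch '[[0,0,5,0,0,0,0],[0,0,10,0,0,0,0],[0,0,15,0,0,0,0],[0,0,20,0,0,0,0],[0,0,20,0,0,0,0]]'
python3 -m inch '[[-4,-2.5,0,0,0,0,0],[-8,-5,0,0,0,0,0],[-12,-7.5,0,0,0,0,0],[-16,-10,0,0,0,0,0],[-20,-12.5,0,0,0,0,0]]'
python3 -m inch '[[-4.5,-2,0,0,0,0,0],[-9,-4,0,0,0,0,0],[-13,-6,0,0,0,0,0],[-17.5,-8,0,0,0,0,0],[-21.5,-10,0,0,0,0,0]]'
```

```text
time: 3.32
eef_pos: [652.7, -63.7, 40.8]
tcp_rot: [[0.936, 0.351, -0.001], [0.351, -0.936, 0.0], [-0.001, -0.0, -1.0]]
wrist_force: [-0.4, 0.9, 0.4]
gripper_width: 0.1
gripper_force: 0.0
time: 3.95
eef_pos: [629.6, -59.0, 41.4]
tcp_rot: [[0.936, 0.351, 0.0], [0.351, -0.936, -0.0], [0.0, 0.0, -1.0]]
wrist_force: [-0.1, 0.4, 0.6]
gripper_width: -0.4
gripper_force: 0.0
time: 4.58
eef_pos: [605.9, -57.3, 41.3]
tcp_rot: [[0.936, 0.351, -0.0], [0.351, -0.936, 0.0], [-0.0, -0.0, -1.0]]
wrist_force: [-0.4, 1.0, -0.0]
gripper_width: -0.1
gripper_force: 0.0
```

```bash
python3 -m inch '[[-5,0,0,0,0,0,0],[-9.5,0.5,0,0,0,0,0],[-13,4,0,0,0,0,0],[-16,7.5,0,0,0,0,0],[-19,11,0,0,0,0,0]]'
python3 -m inch '[[-4.5,2,0,0,0,0,0],[-9,4,0,0,0,0,0],[-13,7,0,0,0,0,0],[-16.5,10,0,0,0,0,0],[-19.5,13,0,0,0,0,0]]'
python3 -m inch '[[-4,0,0,0,0,0,0],[-8.5,0,0,0,0,0,0],[-13.5,0.5,0,0,0,0,0],[-18.5,1.5,0,0,0,0,0],[-23.5,2.5,0,0,0,0,0]]'
python3 -m inch '[[0,0,1,0,0,0,0],[0,0,2,0,0,0,0],[0,0,3,0,0,0,0],[0,0,4,0,0,0,0],[0,0,4,0,0,0,0]]'
python3 - <<'E'
from h import *
c=look('scene','s2');s=arm.sense();print(s['eef_pos'],s['wrist_force'])
cv2.imwrite('pics/s2c.png',cv2.resize(c['image'][190:310,190:360,::-1],(680,480),interpolation=cv2.INTER_CUBIC))
E
```

```text
time: 5.2
eef_pos: [592.3, -74.7, 41.3]
tcp_rot: [[0.936, 0.351, 0.0], [0.351, -0.936, -0.0], [0.0, 0.0, -1.0]]
wrist_force: [-0.0, 0.4, 0.3]
gripper_width: 0.2
gripper_force: 0.0
time: 5.82
eef_pos: [578.5, -93.6, 41.3]
tcp_rot: [[0.936, 0.351, 0.0], [0.351, -0.936, -0.0], [0.0, 0.0, -1.0]]
wrist_force: [-0.2, -0.2, 0.7]
gripper_width: 0.3
gripper_force: 0.0
time: 6.45
eef_pos: [557.2, -104.1, 41.3]
tcp_rot: [[0.936, 0.351, 0.0], [0.351, -0.936, -0.0], [0.0, 0.0, -1.0]]
wrist_force: [-0.5, 0.2, -0.5]
gripper_width: -0.1
gripper_force: 0.0
time: 7.08
eef_pos: [557.4, -103.8, 37.2]
tcp_rot: [[0.936, 0.351, -0.0], [0.351, -0.936, 0.0], [-0.0, -0.0, -1.0]]
wrist_force: [-0.2, -0.1, 0.9]
gripper_width: -0.1
gripper_force: 0.0
[ 557.47284732 -103.81277822   37.2398166 ] [ 0.02504955 -0.39133319  0.55750829]
```

View pics/s2c.png

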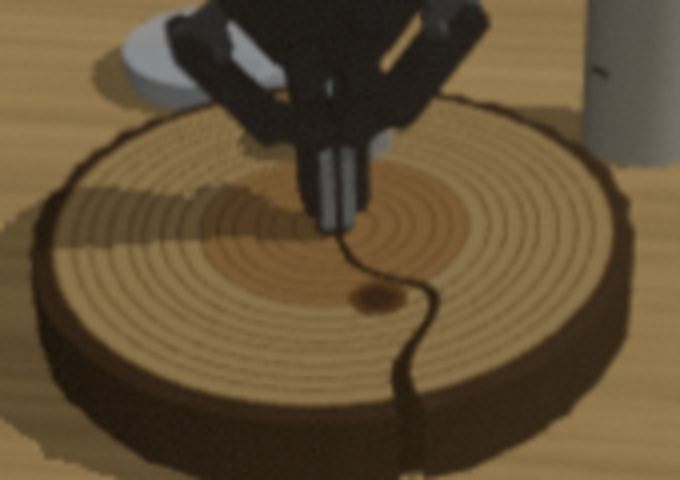

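The fingertips, at crop (337,230), are just above the pith where the crack ends, and nothing else has moved. I'll lower gently in small steps.

```bash
python3 -m inch '[[0,0,0.3,0,0,0,0],[0,0,0.6,0,0,0,0],[0,0,0.9,0,0,0,0],[0,0,1.2,0,0,0,0],[0,0,1.2,0,0,0,0]]'
python3 -m inch '[[0,0,0,0,0,0,0],[0,0,0,0,0,0,0],[0,0,0,0,0,0,0],[0,0,0,0,0,0,0],[0,0,0,0,0,0,0]]'
```

```text
time: 7.75
eef_pos: [557.5, -103.9, 36.2]
tcp_rot: [[0.936, 0.351, 0.0], [0.351, -0.936, 0.0], [0.0, 0.0, -1.0]]
wrist_force: [-0.3, 0.1, 0.9]
gripper_width: 0.1
gripper_force: 1.0
time: 8.38
eef_pos: [557.5, -103.9, 36.1]
tcp_rot: [[0.936, 0.351, 0.0], [0.351, -0.936, 0.0], [0.0, 0.0, -1.0]]
wrist_force: [-0.7, 0.3, 2.4]
gripper_width: 0.1
gripper_force: 1.1
```

```bash
python3 -m inch '[[0,0,0.2,0,0,0,0],[0,0,0.4,0,0,0,0],[0,0,0.6,0,0,0,0],[0,0,0.6,0,0,0,0],[0,0,0.6,0,0,0,0]]'
python3 -m inch '[[0,0,0,0,0,0,0],[0,0,0,0,0,0,0],[0,0,0,0,0,0,0],[0,0,0,0,0,0,0],[0,0,0,0,0,0,0]]'
```

```text
time: 9.0
eef_pos: [557.5, -103.9, 35.6]
tcp_rot: [[0.936, 0.351, 0.0], [0.351, -0.936, -0.0], [0.0, 0.0, -1.0]]
wrist_force: [-1.8, 0.4, 4.4]
gripper_width: 0.3
gripper_force: 2.2
time: 9.62
eef_pos: [557.5, -103.9, 35.5]
tcp_rot: [[0.936, 0.351, 0.0], [0.351, -0.936, -0.0], [0.0, 0.0, -1.0]]
wrist_force: [0.4, 0.3, 4.6]
gripper_width: 0.2
gripper_force: 2.3
```

A steady light press of about 4.5 N, so I'm handing in.

```bash
python3 -c "
from plant import arm
print(arm.close_job())"
```

```text
the job is handed in; nothing more can be done
None
```

I traced the crack from the bark round the knot to the pith, about 7 mm above the wood, and handed the job in with the fingertips resting on the pith at about 4.5 N; the hand-in gave no verdict, and nothing looked moved in the last picture.

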